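# Park the orange cartridge cassette in the snuggest bay

## Robot

A 6-joint arm with a two-finger parallel gripper is mounted at the origin on the work surface. World frame = base frame: x ahead of the robot, y to its left, z up, the work surface at z = 0. Lengths are in m, angles in rad, forces in N, time in s.
With the tool pointing down it reaches from about 0.375 to 0.9 m from the base axis. Payload 3.1 kg.
Tool frame: the origin (TCP) lies at the very end of the fingers, on their centre line; the grasp point (between the pads) lies 19 mm behind it; z points along the fingers, y is the direction in which the jaws open and shut (so a half turn about z gives the same grasp; the last joint's range is limited). The gripper opens to 87 mm and grips with 3 to 60 N. Pads are 19 mm wide; open, the fingers measure 117 mm over their backs; the gripper's body (75 mm by 190 mm) begins 51 mm behind the grasp point.
Start: joints at [-1.294, 0.527, 1.433, -0, 1.181, -0.178], TCP at [0.275, -0.561, 0.223] pointing down, gripper open.
Joint ranges: [-3.08, 3.08], [-0.75, 2.2], [0.22, 2.44], [-1.43, 4.57], [0, 2.65], [-2.85, 2.85]. Speed limits (rad/s): [2.79, 2.79, 3.14, 3.14, 3.14, 3.14].

## Interface

Orientations are given as a unit quaternion [w, x, y, z].
In Python, from station import get_state, get_image, hand_in, search_frame gives the robot as it stands. The module is installed in compiled form; this text tells all that it offers.
- The arm moves only by the tool arm_command, never from a script. Its argument "plan" is a list that holds one entry, the list of rows, each a list of 7 numbers: the closure in counts, from 0 (fully open) to 255 (shut), then the shift along the world's x, y, z in cm, then the turn, a rotation vector about the world's x, y, z in degrees. A call has 1 to 5 rows; each row shifts and turns the pose as measured when the row begins; what a row does not reach is not made up. A row lasts 1/10 s, in which the tool goes at most 50 mm and 8.59 degrees, less where a joint would pass 70% of its speed; a pose out of reach is approached as far as the arm can. A call with a gripper value outside its range is refused whole. The fingers move at their own pace and stop on an object; "squeeze" is the grip in N (left out, the last holds). Time passes only in rows, so rows that do not move let the fingers close. It gives the time, the measured TCP pose, the force and the opening at its end, in the units of the state.
- get_state(): the state, without advancing time (a new reading comes with each control period).
- get_image(name): name is "side" or "top" or "wrist"; returns a dict with "image" (420x560x3 uint8, red, green, blue), "range_z" (420x560 float32, m along the optical axis (not along the pixel's ray), 0 where there is no reading), "K" (3x3 intrinsics, pixels), "distortion" ([k1, k2, p1, p2, k3] as OpenCV has them; the pictures are not rectified), "T" (4x4, takes a point from camera to world coordinates). Camera axes: x right, y down, z forward; pixel columns grow to the right and rows downward; lengths in m; the calibration is good to about 2 mm. A picture is of the moment at which its call begins.
- hand_in(): hands the job in, once; it reports no verdict.
Trained networks look in a picture, given as the dict that the camera call returned (one of the last four; its "shot" number tells which), for a name from the list of things; names that differ only in an ending like _2 or _b are one class to them, and where a whole thing is asked for, a point or a joint stands for the part that bears it (a point fixed in the world has none). Each returns a list of dicts, best first, with "confidence" (0 to 1); they miss things now and then, are a little off and sometimes report something else, mostly with a low value. They report only what shows in the picture. A call takes as long as a camera call. They do not tell look-alikes from the thing itself.
- search_frame(picture, query): "location" ([x, y, z] in m, in world coordinates, good to about 4 mm: the middle of the surface that is visible of it).
The state is a dict: "time": time; "q": joint angles; "dq": joint speeds; "joint_torque": joint torques, N m; "ee_pos": TCP position; "ee_rot": TCP orientation; "contact_force": force on the tool from outside, world axes, zero at the start; "wrist_torque": the same for the moment, N m; "width": finger opening in m.
Only numpy, scipy, OpenCV 4.12 (cv2) and the standard library are available. Lean on these libraries where they do the work, as an engineer would, in place of code of your own. Each camera call takes 0.05 s, during which the arm holds its last target.

## Task

Take the orange-capped cartridge cassette from the bench and park it in the white rack, whose four bays get narrower step by step: use the narrowest bay that is wide enough for it. Lower it right down onto the bay's floor before letting go, leave it standing upright there, and leave the blue and green cassettes where they are.

Things in the scene. Friction and masses are not known exactly. Their poses are not given: they have to be found in the camera images.
- cassette_orange: Upright slab-shaped cassette: white foot, three clear tubes with pink bands, bright orange cap. Flat-sided, 56 mm wide (its x), 30 mm thick (its y), 100 mm tall (z up), about 0.14 kg, loose on the bench, turned up to 20 deg. Origin: centre of its underside. Grip it across the 30 mm thickness near the top.
- rack: White-finned rack on grey base, fixed to bench, left or right (opposite a tub 70 mm high), turned up to 20 deg. Base 100 (x) x 210 (y) mm; origin: centre of its underside, z up. Five fins 12 mm thick, 90 mm long (x), peaks 48 mm up, make 4 bays, open above and at both x ends, floor 8 mm up. Bay widths and centres along y (x=0; +y is robot's left): 64 mm at +61 mm, 46 at -6, 24 at -53, 16 at -85.
- cassette_blue: Bystander: blue-capped cassette, two fat tubes, 56 mm wide (x), 52 mm thick (y), 100 mm tall, loose on the bench. Origin: centre of its underside. It, the orange cassette and a brown jar (48 mm across, 75 mm tall) stand in a row leading away from the robot, in any order, about 130 mm apart.
- cassette_green: Bystander: green-capped slim cassette, 56 mm wide (x), 12 mm thick (y), 100 mm tall, already parked loose in the rack's 16 mm bay. Origin: centre of its underside.
Not all that is in view belongs to the job. Leave any brown look-alike of the rack alone.

How it is judged:
By the outcome, as a careful person would: the job done as asked, in the order asked, and still so for the second after the job is handed in, with the robot touching nothing.
It also fails if it takes over 40 s, if anything falls off the work surface, if the arm or the gripper's body presses on something with over 40 N, if the wrist force passes 120 N, or if a joint passes its speed limit or range.

## Working session

There is one attempt and no reset: what is moved stays moved. The work goes in short steps, Python scripts to look and compute and a tool call to move; the robot and the scene stay as the last step left them, time stands still between calls to the robot, and variables do not carry over. Pictures are saved under pics/ and viewed, and the job is handed in when it is done.

Besides the shell and the picture viewer there is one more tool, called as name([rows], argument=value, ...), one row to a line, values as JSON. arm_command: Moves the arm, as the interface text tells. Its arguments: {"type":"object","properties":{"plan":{"type":"array"},"squeeze":{"type":"number"}},"required":["plan"]}

```bash
mkdir -p pics; cat > h.py <<'E'
import numpy as np, cv2
from station import *
def save(n,im): cv2.imwrite('pics/'+n+'.png', cv2.cvtColor(np.ascontiguousarray(im),cv2.COLOR_RGB2BGR))
def cloud(d):
    z=d['range_z'];h,w=z.shape
    u,v=np.meshgrid(np.arange(w),np.arange(h))
    p=cv2.undistortPoints(np.stack([u,v],-1).reshape(-1,1,2).astype(np.float64),np.array(d['K']),np.array(d['distortion'])).reshape(h,w,2)
    P=np.dstack([p[...,0]*z,p[...,1]*z,z]).astype(float)
    T=np.array(d['T']); W=P@T[:3,:3].T+T[:3,3]
    W[z<=0]=np.nan
    return W
E
python3 - <<'E'
from h import *
s=get_state();print(s['time'],s['ee_pos'],s['ee_rot'],s['width'])
import pickle
for n in('top','side'):
    d=get_image(n);save(n+'1',d['image']);pickle.dump(d,open(n+'1.pkl','wb'))
    for q in ['cassette_orange','rack','cassette_blue','cassette_green']:
        print(n,q,[(np.round(r['location'],3),round(r['confidence'],2)) for r in search_frame(d,q)])
E
```

```text
0.0 [ 0.2743577  -0.56075567  0.22157047] [-1.07321483e-03  9.74261282e-01  2.25419163e-01 -5.71494048e-05] 0.0869173398632539
top cassette_orange [(array([ 0.571, -0.017,  0.1  ]), 0.59)]
top rack [(array([0.255, 0.29 , 0.006]), 0.86), (array([0.495, 0.272, 0.009]), 0.69)]
top cassette_blue [(array([ 0.69 , -0.043,  0.1  ]), 0.95)]
top cassette_green [(array([0.473, 0.182, 0.095]), 0.64)]
side cassette_orange [(array([ 0.565, -0.017,  0.057]), 0.55)]
side rack [(array([0.479, 0.28 , 0.009]), 0.65), (array([0.242, 0.29 , 0.01 ]), 0.61)]
side cassette_blue [(array([ 0.677, -0.039,  0.057]), 0.85)]
side cassette_green [(array([0.462, 0.184, 0.079]), 0.82)]
```

View pics/top1.png

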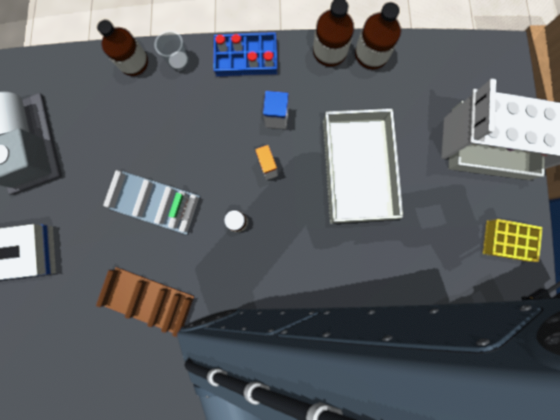

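View pics/side1.png

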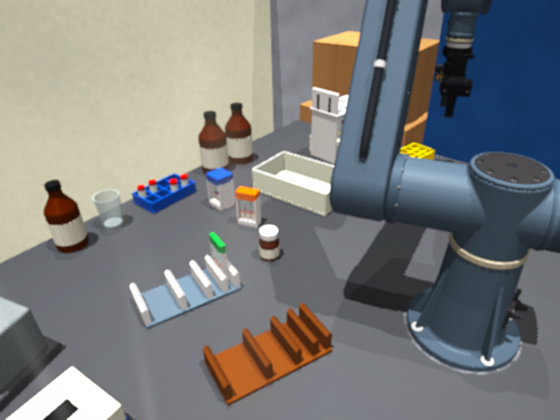

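Candidates for the orange cassette are the orange cap at top (266,160) / side (248,200), which has three tubes, the blue cassette at (276,105), the jar at (235,220) and the yellow box at (513,240). The orange cap matches the description. For the rack, the white-finned one is at (152,202) and the brown look-alike at (145,300), so I'm using the white one.

```bash
python3 - <<'E'
from h import *
import pickle
for n in('top','side'):
    d=pickle.load(open(n+'1.pkl','rb'));W=cloud(d);im=d['image']
    hsv=cv2.cvtColor(im,cv2.COLOR_RGB2HSV)
    def rect(m,name):
        p=W[m][:,:2]; 
        r=cv2.minAreaRect((p*1000).astype(np.float32)); print(n,name,m.sum(),'rect mm',np.round(r[0],1),np.round(r[1],1),round(r[2],1),'z',np.round(np.percentile(W[m][:,2],[5,50,95]),3))
        print('   box',np.round(cv2.boxPoints(r)).astype(int).tolist())
    near=lambda c,r:(np.hypot(W[...,0]-c[0],W[...,1]-c[1])<r)
    rect(near((.57,-.017),.06)&(W[...,2]>.094)&(W[...,2]<.106),'orange')
    rect(near((.69,-.043),.06)&(W[...,2]>.094)&(W[...,2]<.106),'blue')
    rect(near((.47,.183),.05)&(W[...,2]>.098)&(W[...,2]<.115),'green')
    R=near((.49,.27),.15)
    rect(R&(W[...,2]>.036)&(W[...,2]<.06)&(hsv[...,1]<60),'fins')
    rect(R&(W[...,2]>.004)&(W[...,2]<.06),'all')
    m=R&(W[...,2]>.036)&(W[...,2]<.055)&(hsv[...,1]<60)
    k,l,st,c=cv2.connectedComponentsWithStats(m.astype(np.uint8))
    for i in range(1,k):
        if st[i,4]>15: rect(l==i,'fin%d'%i)
d=pickle.load(open('top1.pkl','rb'));a=cv2.resize(d['image'][60:250,90:310],None,fx=3,fy=3,interpolation=cv2.INTER_CUBIC);save('crop_top',a)
d=pickle.load(open('side1.pkl','rb'));a=cv2.resize(d['image'][150:350,120:320],None,fx=3,fy=3,interpolation=cv2.INTER_CUBIC);save('crop_side',a)
E
```

```text
top orange 334 rect mm [573.2 -20.5] [57. 30.] 18.3 z [0.098 0.101 0.104]
   box [[541, -15], [551, -44], [605, -26], [596, 3]]
top blue 522 rect mm [701.2 -47. ] [50.  57.6] 83.3 z [0.098 0.101 0.104]
   box [[670, -68], [727, -75], [733, -26], [676, -19]]
top green 170 rect mm [473.1 182.4] [13.3 56.2] 71.1 z [0.102 0.109 0.111]
   box [[444, 185], [498, 167], [502, 180], [449, 198]]
top fins 1027 rect mm [493.4 264.9] [211.9  90.6] 70.7 z [0.038 0.046 0.05 ]
   box [[416, 180], [501, 150], [571, 350], [486, 380]]
top all 3521 rect mm [492.8 272.7] [290.5 295.3] 31.3 z [0.005 0.011 0.048]
   box [[292, 323], [445, 71], [694, 222], [540, 474]]
top fin1 228 rect mm [525.3 358. ] [15.3 88.7] 70.5 z [0.038 0.045 0.05 ]
   box [[481, 366], [565, 336], [570, 350], [486, 380]]
top fin2 217 rect mm [501.1 286.7] [14.1 90.6] 72.5 z [0.038 0.046 0.049]
   box [[456, 294], [542, 266], [546, 280], [460, 307]]
top fin3 214 rect mm [481.2 231. ] [13.6 89.6] 70.2 z [0.038 0.046 0.049]
   box [[437, 240], [521, 209], [526, 222], [441, 253]]
top fin5 279 rect mm [462.2 175.4] [22.1 90.3] 70.4 z [0.
[... 685 characters left out ...]
4, 180], [502, 150], [571, 348], [483, 378]]
side all 3845 rect mm [529.7 256.6] [274.6 205.8] 62.3 z [0.007 0.01  0.048]
   box [[375, 183], [557, 87], [685, 330], [502, 426]]
side fin1 396 rect mm [465.  184.3] [40.8 92.9] 70.7 z [0.037 0.045 0.051]
   box [[414, 180], [502, 150], [516, 188], [428, 219]]
side fin2 210 rect mm [481.6 231.3] [12.7 91.3] 71.0 z [0.037 0.045 0.049]
   box [[436, 240], [523, 210], [527, 223], [441, 252]]
side fin3 214 rect mm [500.  285.3] [12.5 92.7] 71.1 z [0.039 0.045 0.049]
   box [[454, 294], [542, 264], [546, 276], [458, 306]]
side fin4 192 rect mm [525.1 357.7] [10.8 91.7] 71.2 z [0.038 0.045 0.049]
   box [[480, 367], [567, 338], [570, 348], [483, 378]]
```

View pics/crop_top.png

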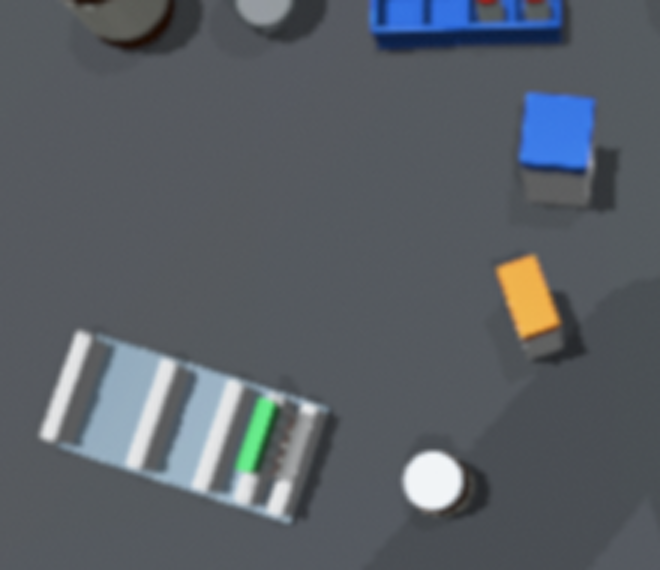

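View pics/crop_side.png

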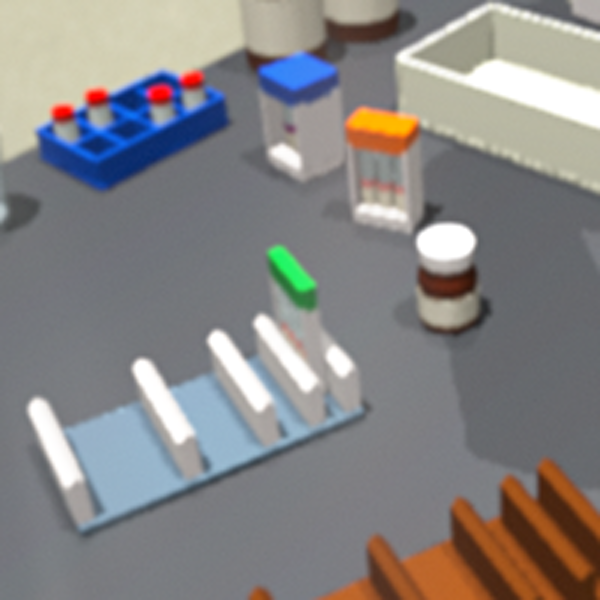

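Both close crops confirm it: the orange cap stands over three tubes with pink bands, and the white rack has a wide, 46, 24 and 16 mm bay, with green in the last. The orange cassette is at (0.5725,-0.0205) with yaw +18.3°. The centre of the 46 mm bay is at (0.491,0.259) with yaw -19.2°. I'm moving above the cassette.

arm_command([
  [[0,2,3.6,0,0,0,-0.6],[0,2,3.6,0,0,0,-0.6],[0,2,3.6,0,0,0,-0.6],[0,2,3.6,0,0,0,-0.6],[0,2,3.6,0,0,0,-0.6]],
], squeeze=20)

```text
time: 1.0
ee_pos: [0.3744, -0.3828, 0.2228]
ee_rot: [0.004, 0.981, 0.194, 0.0]
contact_force: [0.6, 0.7, 0.1]
width: 0.0871
```

arm_command([
  [[0,2,3.6,0,0,0,-0.6],[0,2,3.6,0,0,0,-0.6],[0,2,3.6,0,0,0,-0.6],[0,2,3.6,0,0,0,-0.6],[0,2,3.6,0,0,0,-0.6]],
])

```text
time: 1.5
ee_pos: [0.4779, -0.1957, 0.2242]
ee_rot: [0.005, 0.986, 0.166, 0.001]
contact_force: [0.9, -0.7, 0.8]
width: 0.0871
```

arm_command([
  [[0,2,3.6,0,0,0,-0.6],[0,2,3.6,0,0,0,-0.6],[0,2,3.6,0,0,0,-0.6],[0,2,3.6,0,0,0,-0.6],[0,1,2,0,0,0,0]],
])

```text
time: 2.0
ee_pos: [0.5724, -0.0224, 0.2256]
ee_rot: [0.006, 0.989, 0.146, 0.003]
contact_force: [0.2, -0.8, -0.5]
width: 0.0872
```

```bash
cat >> h.py <<'E'
from scipy.spatial.transform import Rotation as Ro
def pose(yaw=None):
    s=get_state();w,x,y,z=s['ee_rot'];R=Ro.from_quat([x,y,z,w])
    m=R.as_matrix();print('t',s['time'],'pos',np.round(s['ee_pos'],4),'yaw',round(np.degrees(np.arctan2(m[1,0],m[0,0])),2),'zax',np.round(m[:,2],4),'w',s['width'],'F',np.round(s['contact_force'],1))
    if yaw is not None:
        a=np.radians(yaw);D=np.array([[np.cos(a),np.sin(a),0],[np.sin(a),-np.cos(a),0],[0,0,-1]])
        print('rotvec to do',np.round(np.degrees((Ro.from_matrix(D)*R.inv()).as_rotvec()),2))
E
python3 - <<'E'
from h import *
pose(18.3)
d=get_image('wrist');save('w1',d['image']);W=cloud(d)
m=(np.hypot(W[...,0]-.572,W[...,1]+.02)<.06)&(W[...,2]>.094)&(W[...,2]<.106)
r=cv2.minAreaRect((W[m][:,:2]*1000).astype(np.float32));print(m.sum(),r)
E
```

```text
t 2.0 pos [ 0.5724 -0.0224  0.2256] yaw 16.74 zax [ 0.0077 -0.0103 -0.9999] w 0.08716612041492447 F [ 0.2 -0.8 -0.5]
rotvec to do [0.59 0.45 1.56]
1698 ((572.4674072265625, -21.475929260253906), (56.16969680786133, 30.073698043823242), 18.60688591003418)
```

View pics/w1.png

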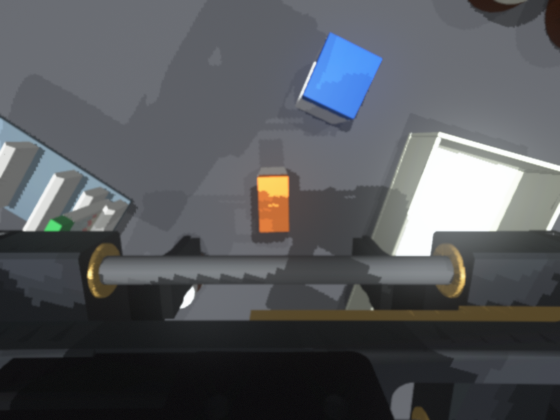

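The wrist view shows the orange cap at (273,205), centred between the jaws. It measures (0.5725,-0.021) with yaw 18.5°. I'm correcting the tilt and descending.

arm_command([
  [[0,0,0.1,-3,0.6,0.45,1.7],[0,0,0,-3.5,0,0,0],[0,0,0,-3.5,0,0,0],[0,0,0,-2,0,0,0],[0,0,0,0,0,0,0]],
])

```text
time: 2.55
ee_pos: [0.5762, -0.0177, 0.1046]
ee_rot: [0.001, 0.986, 0.164, 0.005]
contact_force: [0.2, 0.3, 1.1]
width: 0.0871
```

```bash
python3 -c "
from h import *
pose(18.5)"
```

```text
t 2.55 pos [ 0.5762 -0.0177  0.1046] yaw 18.93 zax [ 9.6e-03  2.0e-04 -1.0e+00] w 0.08712352041429791 F [0.2 0.3 1.1]
rotvec to do [-0.01  0.55 -0.43]
```

arm_command([
  [[0,-0.35,-0.35,0,0,0.55,-0.4],[0,0,0,-2,0,0,0],[0,0,0,-2,0,0,0],[0,0,0,0,0,0,0]],
])

```text
time: 2.95
ee_pos: [0.5757, -0.0238, 0.0688]
ee_rot: [0.002, 0.987, 0.16, 0.003]
contact_force: [0.0, 0.1, -0.1]
width: 0.0869
```

```bash
python3 -c "
from h import *
pose(18.5)"
```

```text
t 2.95 pos [ 0.5757 -0.0238  0.0688] yaw 18.43 zax [ 0.0073 -0.0026 -1.    ] w 0.08687725653619431 F [ 0.   0.1 -0.1]
rotvec to do [0.15 0.42 0.07]
```

arm_command([
  [[0,-0.3,0.25,-0.6,0.1,0.4,0],[0,0,0,0,0,0,0]],
])

```text
time: 3.15
ee_pos: [0.5742, -0.0222, 0.0653]
ee_rot: [0.001, 0.987, 0.16, 0.002]
contact_force: [0.1, 0.5, 0.7]
width: 0.0869
```

```bash
python3 -c "
from h import *
pose(18.5)"
```

```text
t 3.15 pos [ 0.5742 -0.0222  0.0653] yaw 18.38 zax [ 0.0039 -0.0018 -1.    ] w 0.08690912764128794 F [0.1 0.5 0.7]
rotvec to do [0.1  0.22 0.12]
```

arm_command([
  [[255,0,0,0,0,0,0],[255,0,0,0,0,0,0],[255,0,0,0,0,0,0],[255,0,0,0,0,0,0],[255,0,0,0,0,0,0]],
], squeeze=20)

```text
time: 3.65
ee_pos: [0.5763, -0.0225, 0.0687]
ee_rot: [0.002, 0.987, 0.16, 0.005]
contact_force: [-0.1, -0.6, 0.1]
width: 0.0548
```

arm_command([
  [[255,0,0,0,0,0,0],[255,0,0,0,0,0,0],[255,0,0,0,0,0,0]],
])

```text
time: 3.95
ee_pos: [0.5762, -0.0224, 0.0687]
ee_rot: [0.002, 0.987, 0.16, 0.004]
contact_force: [-0.4, 0.3, 0.1]
width: 0.0311
```

```bash
python3 -c "
from h import *
pose(18.5)"
```

```text
t 3.95 pos [ 0.5762 -0.0224  0.0687] yaw 18.39 zax [ 0.0094 -0.0031 -1.    ] w 0.03105847232072675 F [-0.4  0.3  0.1]
rotvec to do [0.17 0.54 0.11]
```

arm_command([
  [[255,0,0,0,0,0,0],[255,0,0,0,0,0,0]],
])

```text
time: 4.15
ee_pos: [0.5763, -0.0224, 0.0686]
ee_rot: [0.002, 0.987, 0.16, 0.004]
contact_force: [0.4, -0.2, -0.2]
width: 0.0301
```

arm_command([
  [[255,0,0,2,0,0,0],[255,0,0,3,0,0,0],[255,0,0,3,0,0,0],[255,0,0,3,0,0,0]],
])

```text
time: 4.55
ee_pos: [0.5703, -0.0213, 0.1752]
ee_rot: [-0.001, 0.987, 0.16, -0.004]
contact_force: [0.2, -0.2, -0.8]
width: 0.0301
```

```bash
python3 -c "
from h import *
pose(-19.2)
d=get_image('side');save('s2',d['image'][100:400,100:500])"
```

```text
t 4.55 pos [ 0.5703 -0.0213  0.1752] yaw 18.38 zax [-7.4e-03  8.0e-04 -1.0e+00] w 0.03013227950068568 F [ 0.2 -0.2 -0.8]
rotvec to do [ -0.18  -0.39 -37.58]
```

View pics/s2.png

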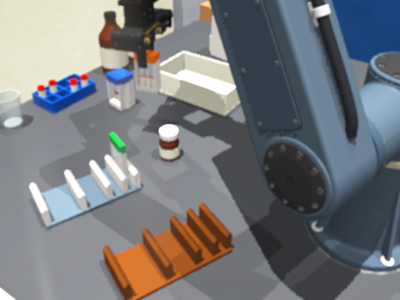

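The grip holds at 30.1 mm and the side view at (147,70) shows the cassette lifted. Next I carry it to the bay.

arm_command([
  [[255,-0.5,1,2,0,0,-4],[255,-1,3.5,2,0,0,-5],[255,-1,3.5,0,0,0,-5],[255,-1,3.5,0,0,0,-5],[255,-1,3.5,0,0,0,-5]],
])

```text
time: 5.1
ee_pos: [0.5298, 0.1272, 0.2234]
ee_rot: [0.002, 0.998, -0.062, 0.004]
contact_force: [0.9, -0.4, -1.3]
width: 0.0302
```

arm_command([
  [[255,-1,3.5,0,0,0,-5],[255,-1,3.5,0,0,0,-5],[255,-0.5,3,0,0,0,-3],[255,0,1,0,0,0,0],[255,0,0,0,0,0,0]],
])

```text
time: 5.6
ee_pos: [0.4991, 0.2447, 0.2212]
ee_rot: [0.003, 0.984, -0.177, 0.001]
contact_force: [0.1, 0.4, -1.4]
width: 0.0306
```

```bash
python3 -c "
from h import *
pose(-19.2)"
```

```text
t 5.6 pos [0.4991 0.2447 0.2212] yaw -20.35 zax [ 0.0016 -0.007  -1.    ] w 0.030567767227294654 F [ 0.1  0.4 -1.4]
rotvec to do [0.4  0.1  1.15]
```

arm_command([
  [[255,-0.5,1.3,-1,0.4,0.1,1.1],[255,0,0,-3,0,0,0],[255,0,0,-2,0,0,0],[255,0,0,0,0,0,0]],
])

```text
time: 6.0
ee_pos: [0.4942, 0.256, 0.158]
ee_rot: [-0.0, 0.986, -0.167, -0.0]
contact_force: [-0.7, -0.5, -1.4]
width: 0.0302
```

```bash
python3 - <<'E'
from h import *
pose(-19.2)
for n in('wrist','side'):
    d=get_image(n);save(n+'3',d['image']);W=cloud(d);zt=get_state()['ee_pos'][2]
    hsv=cv2.cvtColor(d['image'],cv2.COLOR_RGB2HSV)
    m=(np.hypot(W[...,0]-.492,W[...,1]-.258)<.07)&(hsv[...,0]<22)&(hsv[...,0]>5)&(hsv[...,1]>150)&(W[...,2]>.1)
    P=W[m]
    print(n,m.sum(), np.round(P.min(0),3),np.round(P.max(0),3))
    t=P[P[:,2]>np.percentile(P[:,2],95)-.006]
    print(cv2.minAreaRect((t[:,:2]*1000).astype(np.float32)))
    a=np.radians(-19.2);u=np.array([np.cos(a),np.sin(a)]);
    s=(W[...,:2]-[.491,.2588])@np.stack([u,[-u[1],u[0]]],1)
    f=(abs(s[...,0])<.05)&(abs(s[...,1])<.14)&(W[...,2]>.036)&(W[...,2]<.055)
    y=s[f][:,1]; h,e=np.histogram(y,np.arange(-.14,.1401,.004)); print([(round(float(c)*1000),int(k)) for c,k in zip(e,h) if k>5])
E
```

```text
t 6.0 pos [0.4942 0.256  0.158 ] yaw -19.18 zax [ 0.e+00  3.e-04 -1.e+00] w 0.030217161301776735 F [-0.7 -0.5 -1.4]
rotvec to do [-0.02  0.   -0.02]
wrist 3738 [0.473 0.233 0.163] [0.522 0.273 0.255]
((497.80731201171875, 253.01605224609375), (30.13790512084961, 43.130455017089844), 71.20587921142578)
[(-100, 37), (-96, 61), (-92, 72), (-88, 39), (-84, 11), (-80, 78), (-76, 247), (-72, 190), (-68, 276), (-64, 452), (-60, 266), (-36, 142), (-32, 217), (-28, 208), (-24, 88), (20, 53), (24, 270), (28, 294), (32, 227), (96, 221), (100, 399), (104, 241), (108, 140)]
side 593 [0.459 0.204 0.17 ] [0.517 0.313 0.265]
((477.5774841308594, 254.06295776367188), (41.28173828125, 105.56053161621094), 7.819826602935791)
[(-100, 17), (-96, 35), (-92, 37), (-88, 18), (-84, 10), (-80, 18), (-76, 55), (-72, 32), (-68, 55), (-64, 80), (-60, 44), (-36, 31), (-32, 47), (-28, 63), (-24, 47), (20, 28), (24, 51), (28, 78), (32, 58), (96, 11), (100, 63), (104, 74), (108, 44)]
```

View pics/wrist3.png

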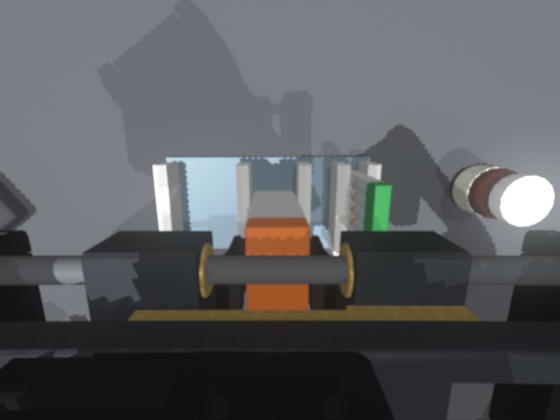

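View pics/side3.png

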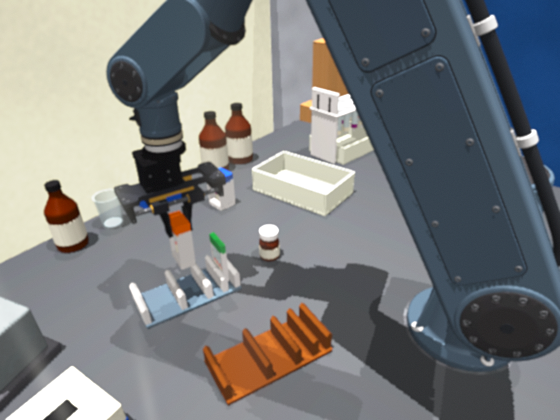

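The wrist view shows the cassette (cap at (277,260)) lined up with the bay between fins (243,190) and (305,190), with its underside still clear of the fins. It is about 2 mm off toward -y. I'll correct that and lower partway.

arm_command([
  [[255,0.05,0.2,-1,0,0,0],[255,0,0,-2,0,0,0],[255,0,0,-1,0,0,0],[255,0,0,0,0,0,0]],
])

```text
time: 6.5
ee_pos: [0.5003, 0.2587, 0.1218]
ee_rot: [-0.003, 0.986, -0.167, 0.006]
contact_force: [-0.4, 0.5, -1.4]
width: 0.0303
```

```bash
python3 -c "
from h import *
pose(-19.2)"
```

```text
t 6.5 pos [0.5003 0.2587 0.1218] yaw -19.28 zax [ 0.0131  0.0041 -0.9999] w 0.03031910545470695 F [-0.4  0.5 -1.4]
rotvec to do [-0.24  0.75  0.08]
```

arm_command([
  [[255,-0.5,0,-1,-0.2,0.7,0],[255,-0.1,0,-1,0,0,0],[255,0,0,0,0,0,0]],
])

```text
time: 6.8
ee_pos: [0.4949, 0.259, 0.1017]
ee_rot: [-0.001, 0.986, -0.167, 0.001]
contact_force: [1.6, -0.2, -1.7]
width: 0.0303
```

```bash
python3 -c "
from h import *
pose(-19.2)"
```

```text
t 6.8 pos [0.4949 0.259  0.1017] yaw -19.28 zax [ 0.0026  0.0012 -1.    ] w 0.030327463820948863 F [ 1.6 -0.2 -1.7]
rotvec to do [-0.07  0.15  0.08]
```

Good; continue down gently.

arm_command([
  [[255,-0.1,-0.1,-1,0,0.2,0],[255,-0.1,0,-0.8,0,0.2,0],[255,0,0,0,0,0,0]],
])

```text
time: 7.1
ee_pos: [0.4931, 0.2582, 0.0825]
ee_rot: [-0.0, 0.986, -0.167, -0.002]
contact_force: [0.7, 0.2, -1.4]
width: 0.0301
```

```bash
python3 -c "
from h import *
pose(-19.2)"
```

```text
t 7.1 pos [0.4931 0.2582 0.0825] yaw -19.27 zax [-0.004   0.0015 -1.    ] w 0.03014635399337667 F [ 0.7  0.2 -1.4]
rotvec to do [-0.09 -0.23  0.07]
```

arm_command([
  [[255,0,0,-0.4,0,-0.4,0],[255,0,0,-0.1,0,0,0]],
])

```text
time: 7.3
ee_pos: [0.4932, 0.2582, 0.077]
ee_rot: [-0.001, 0.986, -0.167, 0.002]
contact_force: [-0.1, -0.1, -1.6]
width: 0.0302
```

```bash
python3 -c "
from h import *
pose(-19.2)"
```

```text
t 7.3 pos [0.4932 0.2582 0.077 ] yaw -19.27 zax [ 0.0036  0.0015 -1.    ] w 0.03016641114213544 F [-0.1 -0.1 -1.6]
rotvec to do [-0.09  0.2   0.07]
```

Force is still −1.6 N, which is the cassette's weight alone, so there's no floor contact yet. I'm stepping down slowly.

arm_command([
  [[255,0,0,-0.15,0,0,0],[255,0,0,0,0,0,0]],
])

```text
time: 7.5
ee_pos: [0.4943, 0.2592, 0.0767]
ee_rot: [-0.002, 0.986, -0.168, 0.003]
contact_force: [0.6, 0.3, -1.4]
width: 0.0299
```

```bash
python3 -c "
from h import *
pose(-19.2)"
```

```text
t 7.5 pos [0.4943 0.2592 0.0767] yaw -19.31 zax [ 0.0065  0.0036 -1.    ] w 0.02994530290050813 F [ 0.6  0.3 -1.4]
rotvec to do [-0.2   0.37  0.11]
```

arm_command([
  [[255,0,0,-0.2,0,0,0],[255,0,0,-0.1,0,0,0]],
])

```text
time: 7.7
ee_pos: [0.495, 0.2601, 0.076]
ee_rot: [-0.003, 0.986, -0.168, 0.004]
contact_force: [-1.6, -1.4, 6.3]
width: 0.0298
```

```bash
python3 -c "
from h import *
pose(-19.2)"
```

```text
t 7.7 pos [0.495  0.2601 0.076 ] yaw -19.32 zax [ 0.0087  0.0051 -0.9999] w 0.029842203972551475 F [-1.6 -1.4  6.3]
rotvec to do [-0.29  0.5   0.12]
```

Contact at +6 N with z=0.076, where 0.0767 was expected for the bay floor. I'm releasing while holding that height.

arm_command([
  [[150,0,0,-0.1,0,0,0],[150,0,0,-0.05,0,0,0],[120,0,0,0,0,0,0],[100,0,0,0,0,0,0],[80,0,0,0,0,0,0]],
])

```text
time: 8.2
ee_pos: [0.4959, 0.26, 0.0749]
ee_rot: [-0.004, 0.986, -0.168, 0.005]
contact_force: [-0.0, 0.0, 0.3]
width: 0.0525
```

```bash
python3 -c "
from h import *
pose(-19.2)
d=get_image('wrist');save('w4',d['image'])
d=get_image('side');save('s4',cv2.resize(d['image'][150:350,80:320],None,fx=3,fy=3))"
```

```text
t 8.2 pos [0.4959 0.26   0.0749] yaw -19.31 zax [ 0.0111  0.0053 -0.9999] w 0.05250737045430711 F [-0.   0.   0.3]
rotvec to do [-0.3   0.64  0.11]
```

View pics/s4.png

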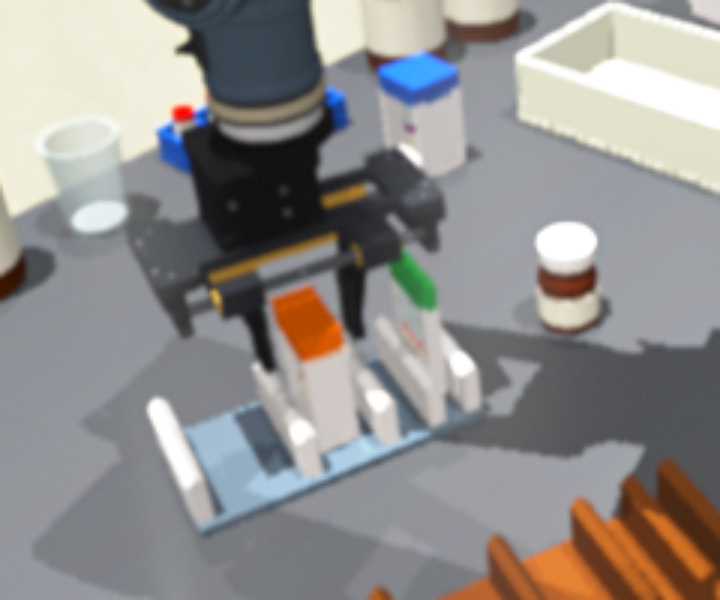

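View pics/w4.png

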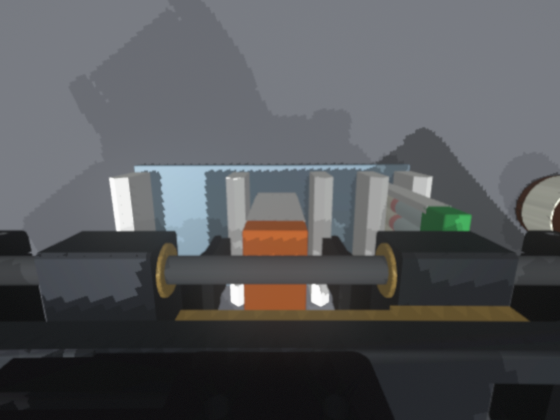

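The cassette stands upright in the second bay, with its cap at side crop (308,320) between the 46 mm fins. The fingers are clear on both sides, so I retract upward.

arm_command([
  [[80,0,0,1,-0.3,0.5,0],[80,0,0,2,0,0,0],[80,0,0,3,0,0,0],[80,0,0,4,0,0,0],[80,0,0,4,0,0,0]],
])

```text
time: 8.8
ee_pos: [0.4902, 0.258, 0.2121]
ee_rot: [0.004, 0.986, -0.168, -0.007]
contact_force: [0.8, -0.4, 0.4]
width: 0.0594
```

arm_command([
  [[80,0,-3,2,0,0,0],[80,0,-4,1,0,0,0],[80,0,-4,0,0,0,0],[80,0,-4,0,0,0,0],[80,0,-4,0,0,0,0]],
])

```text
time: 9.3
ee_pos: [0.4941, 0.0679, 0.2514]
ee_rot: [0.0, 0.987, -0.163, 0.002]
contact_force: [0.7, 0.3, -0.7]
width: 0.0596
```

```bash
python3 - <<'E'
from h import *
pose()
for n in('top','side'):
    d=get_image(n);save(n+'5',d['image']);W=cloud(d)
    for nm,c,lo in(('orange',(.491,.259),.085),('green',(.473,.182),.085),('blue',(.701,-.047),.085)):
        m=(np.hypot(W[...,0]-c[0],W[...,1]-c[1])<.038)&(W[...,2]>(.094 if nm=='blue' else .102))&(W[...,2]<.116)
        if m.sum()>20:
            r=cv2.minAreaRect((W[m][:,:2]*1000).astype(np.float32));print(n,nm,m.sum(),np.round(r[0],1),np.round(r[1],1),round(r[2],1),'z',np.round(np.percentile(W[m][:,2],[5,50,95]),4))
E
```

```text
t 9.3 pos [0.4941 0.0679 0.2514] yaw -18.73 zax [ 0.0046 -0.0013 -1.    ] w 0.05961871122937039 F [ 0.7  0.3 -0.7]
top orange 342 [493.1 260.7] [31.1 56.6] 69.0 z [0.1054 0.109  0.1112]
top blue 520 [701.8 -47. ] [49.9 58.1] 82.9 z [0.0983 0.1011 0.1035]
side orange 306 [492.2 260.9] [30.8 58.7] 70.3 z [0.1041 0.1091 0.1106]
side green 125 [472.2 181.3] [12.7 57.5] 71.0 z [0.1032 0.1089 0.1109]
side blue 220 [699.8 -46.2] [54.  60.4] 79.6 z [0.0949 0.1    0.1018]
```

View pics/side5.png

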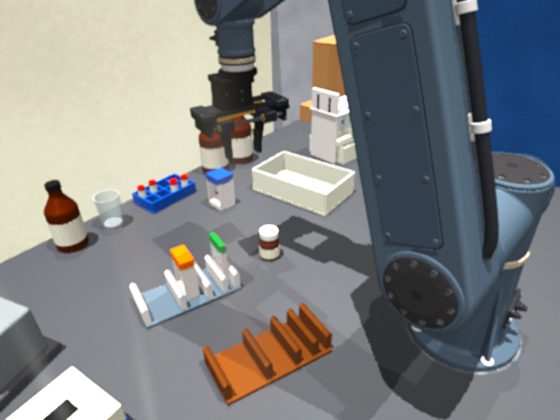

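View pics/top5.png

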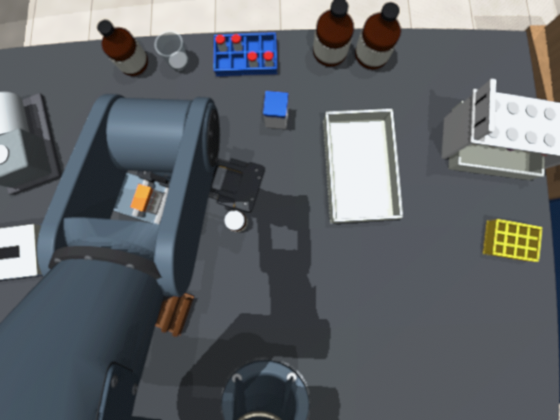

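The cassette stands in the 46 mm bay at side (183,270). Its cap top is at 0.109, which is the 8 mm floor plus 100 mm, and its yaw is about -20°. Green and blue haven't moved, and the gripper is clear.

```bash
python3 -c "
from station import *
print(hand_in())"
```

```text
the job is handed in; nothing more can be done
None
```

The orange cassette is parked upright on the floor of the white rack's 46 mm bay, the narrowest one it fits, and I handed the job in at about 9.4 s. I gripped it across its 30 mm thickness and lowered it until the floor pushed back with about 6 N. Then I opened the fingers and backed away.

Last checks from the top and side cameras:
- **Orange:** its top is about 109 mm up, against the expected 108 mm. It sits about 2 mm from the bay's centre and lines up with the bay to within 2°.
- **Blue and green:** both are within about 2 mm of where they started. The arm hid green from the top camera at the end, so green was checked from the side only.
- **Gripper:** it is well clear of everything, with no force on it beyond sensor noise.

No check failed or disagreed by more than the cameras' 2 mm calibration.

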